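# Set the test rig's levelling leg on its bearing shoe

### The arm

A 7-joint arm with a two-finger parallel gripper is mounted at the origin on a cart in front of the work surface, level with it; the furniture and walls round the work are solid. World frame = base frame: x ahead of the robot, y to its left, z up, the work surface at z = 0. Lengths are in m, angles in degrees, forces in N, time in s.
With the tool pointing down it reaches from about 0.425 to 0.875 m from the base axis. Payload 4.7 kg.
Tool frame: the origin (TCP) lies midway between the tips of the shut fingers; the grasp point (between the pads) lies 19 mm behind it; z points along the fingers, y is the direction in which the jaws open and shut (so a half turn about z gives the same grasp; the last joint's range is limited). The gripper opens to 87 mm and grips with 3 to 60 N. Pads are 19 mm wide; open, the fingers measure 117 mm over their backs; the gripper's body (75 mm by 190 mm) begins 51 mm behind the grasp point.
Start: joints at [0.808, 18.392, -4.016, 83.108, 1.295, 78.541, -3.26], TCP at [0.65, -0, 0.191] pointing down, gripper open.
Joint ranges: [-163.93, 163.93], [-17.29, 119.83], [-79.2, 71.16], [3.27, 140.29], [-89.18, 269.18], [5.43, 117.66], [-154.24, 154.24]. Speed limits (degrees/s): [147.25, 147.25, 180, 180, 180, 180, 180].

### API

Orientations are given as [roll, pitch, yaw] about the fixed x, y, z axes, in that order (R = Rz(yaw) Ry(pitch) Rx(roll)).
In Python, from cell import env gives the robot as it stands. The module is installed in compiled form; this text tells all that it offers.
- The arm moves only by the tool servo_tool, never from a script. Its argument "plan" is a list of rows, each a list of 3 entries, a list of its own where there are three numbers: the opening, from 0 (shut) to 1 (fully open), then the shift along the tool's x, y, z in cm, then the turn, a rotation vector about the tool's x, y, z in degrees. A call has 1 to 20 rows; each row shifts and turns the pose as measured when the row begins, along the tool's axes as they then stand; what a row does not reach is not made up. A row lasts 1/12 s, in which the tool goes at most 41.7 mm and 7.16 degrees, less where a joint would pass 70% of its speed; a pose out of reach is approached as far as the arm can. A call is refused whole if a number of a shift passes 4.17 or a number of a turn 7.16, either way. A call with a gripper value outside its range is refused whole. The fingers move at their own pace and stop on an object; "force" is the grip in N (left out, the last holds). Time passes only in rows, so rows that do not move let the fingers close. It gives the time, the measured TCP pose, the force and the opening at its end, in the units of the state.
- env.get_obs(): the state, without advancing time (a new reading comes with each control period).
- env.read_camera(name): name is "scene" or "side" or "wrist"; returns a dict with "image" (384x512x3 uint8, blue, green, red), "fx", "fy", "cx", "cy" (pixels), "rvec" (rotation vector, rad) and "tvec" (3), from world to camera coordinates, as OpenCV has them; the wrist camera has in their place "T_tool_cam" (4x4, takes a point from camera to tool coordinates, whose origin is the TCP and whose axes are the flange's). Camera axes: x right, y down, z forward; pixel columns grow to the right and rows downward; lengths in m; the calibration is good to about 2 mm. The wrist camera is an equidistant fisheye: a pixel r from the principal point sees the ray r / f radians off the axis. A picture is of the moment at which its call begins: read the wrist's pose just before it. There is no depth.
- env.sign_off(): hands the job in, once; it reports no verdict.
The state is a dict: "time_s": time; "qpos": joint angles; "joint_velocities": joint speeds; "effort": joint torques, N m; "tool_pos": TCP position; "tool_rot": TCP orientation; "force": force on the tool from outside, world axes, zero at the start; "wrist_torque": the same for the moment, N m; "grip_width": finger opening in m.
Only numpy, scipy, OpenCV 4.12 (cv2) and the standard library are available. Lean on these libraries where they do the work, as an engineer would, in place of code of your own. Each camera call takes 0.05 s, during which the arm holds its last target. There are 200 camera calls.

### The job

Set the steel bearing shoe flat on the desk with its square plate centred under the foot of the test rig's levelling leg, then crank the leg down clockwise until the foot stands firmly on the plate. Feel for it: when the crank first gets heavier, go on only about an eighth of a turn, do not force it, and let go. Leave the small things round the rig where they are.

Things in the scene. Friction and masses are not known exactly. Their poses are not given: they have to be found in the camera images.
- jack: Fixed test rig: grey box, a dark gearbox casting overhanging its front, 88 to 128 mm up. Origin on the desk mat (2.6 mm above z = 0) under the levelling leg; x points from the leg into the rig, y away from the crank's side, z up. Casting: x -30 to 82, y -150 to 40 mm. Chassis: x 65 to 195, y -165 to 75 mm, 106 mm high. In front of x = 65 mm the desk under the casting is free.
- foot_spot (a point): Point on the desk straight below the centre of the leg's round foot (28 mm diameter, on a 19 mm rod in a sleeve that ends 80 mm above the desk). The foot starts 25 to 66 mm above the desk, not measured. Correctly set it presses on the shoe with 20 to 75 N; its spring gives about 9 N per mm of leg travel after touching; above 90 N it is forced. Raised, the rod stands out of the casting, up to 165 mm.
- crank_axis (a point): On the crank's vertical axis, level with its grip's middle, 172 mm above the mat; arm's top 147 mm. Clockwise from above lowers the foot, 36 mm a turn (0.4 to 1.6 turns to the shoe). Turning it free takes about 9 N at the grip; once the foot bears, about 5 N more per eighth of a turn. Held still it pushes back with roughly that extra (0 to 3 N if free); let go, it stays.
- crank_grip (a point): Middle of the crank's upright black grip sleeve: 18 mm diameter, 48 mm tall (145 to 193 mm above the desk), 50 mm from the crank axis; the sleeve spins freely on its pin, so a gripper need not turn with the crank.
- shoe: Loose steel bearing shoe, about 0.4 kg. Origin: centre of the underside of its square plate (60 x 60 x 10 mm). A tongue 36 mm wide and 10 mm thick runs from it along -x to x = -121 mm; on the tongue at x = -100 mm stands a tab to hold it by, 34 mm long (along x), 12 mm thick (along y), top 55 mm above the underside. z up. It lies on the same mat.
- solder_reel: Bystander: grey reel of solder, 56 mm diameter, 44 mm high; origin at its underside.
- flux_bottle: Bystander: small amber bottle with black cap, 34 mm diameter, 56 mm high; origin at its underside.
- tin_dish: Bystander: shallow white metal dish, 90 mm diameter, 14 mm high; origin at its underside.

How it is judged:
By the outcome, as a careful person would: the job done as asked, in the order asked, and still so for the second after the job is handed in, with the robot touching nothing.
It also fails if it takes over 72 s, if anything falls off the work surface, if the arm or the gripper's body presses on something with over 40 N, if the wrist force passes 120 N, or if a joint passes its speed limit or range.

## Working session

There is one attempt and no reset: what is moved stays moved. The work goes in short steps, Python scripts to look and compute and a tool call to move; the robot and the scene stay as the last step left them, time stands still between calls to the robot, and variables do not carry over. Pictures are saved under pics/ and viewed, about 8 in all and at most 12, crops included, and the job is handed in when it is done.

Besides the shell and the picture viewer there is one more tool, called after "Call:" as name([rows], argument=value, ...), one row to a line, values as JSON. servo_tool: Moves the arm, as the interface text tells. Its arguments: {"type":"object","properties":{"plan":{"type":"array"},"force":{"type":"number"}},"required":["plan"]}

```bash
mkdir -p pics; cat > h.py <<'E'
import numpy as np,cv2
from cell import env
from scipy.spatial.transform import Rotation as R
def snap(n,f):
    c=env.read_camera(n); cv2.imwrite('pics/'+f,c['image']); return c
def px2w(c,u,v,z):
    M=cv2.Rodrigues(np.array(c['rvec'],float))[0]; t=np.array(c['tvec'],float).ravel()
    d=M.T@np.array([(u-c['cx'])/c['fx'],(v-c['cy'])/c['fy'],1]); o=-M.T@t
    return o+d*(z-o[2])/d[2]
def w2px(c,p):
    M=cv2.Rodrigues(np.array(c['rvec'],float))[0]; q=M@np.array(p)+np.array(c['tvec'],float).ravel()
    return q[:2]/q[2]*[c['fx'],c['fy']]+[c['cx'],c['cy']]
def Tw():
    o=env.get_obs(); return R.from_euler('xyz',o['tool_rot'],degrees=True).as_matrix(),np.array(o['tool_pos'])
def wpx2w(c,Rt,p,u,v,z):
    T=np.array(c['T_tool_cam']); x,y=u-c['cx'],v-c['cy']; r=np.hypot(x/c['fx'],y/c['fy'])
    a=np.array([x/c['fx'],y/c['fy']])/max(r,1e-9)
    d=Rt@T[:3,:3]@np.array([*(np.sin(r)*a),np.cos(r)]); o=Rt@T[:3,3]+p
    return o+d*(z-o[2])/d[2]
def w2wpx(c,Rt,p,q):
    T=np.array(c['T_tool_cam']); k=T[:3,:3].T@(Rt.T@(np.array(q)-p)-T[:3,3])
    th=np.arctan2(np.hypot(k[0],k[1]),k[2]); a=k[:2]/np.hypot(k[0],k[1])
    return a*th*[c['fx'],c['fy']]+[c['cx'],c['cy']]
E
python3 - <<'E'
from h import *
cs=[snap(n,n+'0.png') for n in('scene','side','wrist')]
cv2.imwrite('pics/a.png',cv2.resize(np.hstack([cs[1]['image'],cs[2]['image']]),(800,300)))
for c in cs[:2]:
    M=cv2.Rodrigues(np.array(c['rvec'],float))[0];print(-M.T@np.array(c['tvec'],float).ravel(),M[2],c['fx'])
print(env.get_obs(),cs[2]['T_tool_cam'],cs[2]['fx'])
E
```

```text
[-0.56967085 -0.52223303  0.71445731] [ 0.78826256  0.43328634 -0.43692686] 457.7408138644498
[0.0602511  0.75783598 0.76866095] [ 0.43094908 -0.6582694  -0.61722305] 366.88593414724767
{'time_s': 0.15, 'qpos': array([ 0.80572296, 18.43021799, -4.01388636, 83.15714079,  1.29580672,
       78.54075158, -3.25984872]), 'joint_velocities': array([-0.05066722, -0.14007606,  0.05697979, -0.08679156,  0.04613347,
        0.03382663, -0.10144464]), 'effort': array([ 2.16972071e-04, -4.91794288e+01, -4.04079035e-01, -3.12878716e+01,
       -6.39387709e-02,  4.04033612e-02,  9.90178205e-05]), 'tool_pos': array([ 6.49550613e-01, -4.91690555e-05,  1.89817152e-01]), 'tool_rot': array([-1.79917141e+02,  6.26566921e-03,  9.00023883e+01]), 'force': array([-0.01631924, -0.19170186, -0.49962304]), 'wrist_torque': array([-0.02206201,  0.02403782, -0.06012065]), 'grip_width': 0.08697914236254509} [[-4.99537306e-04 -9.53577565e-01 -3.01147105e-01  8.38724769e-02]
 [ 9.99999831e-01 -3.87182840e-04 -4.32773055e-04 -2.05865844e-03]
 [ 2.96083685e-04 -3.01147270e-01  9.53577597e-01 -1.93728289e-01]
 [ 0.00000000e+00  0.00000000e+00  0.00000000e+00  1.00000000e+00]] 297.3186396354542
```

View pics/scene0.png

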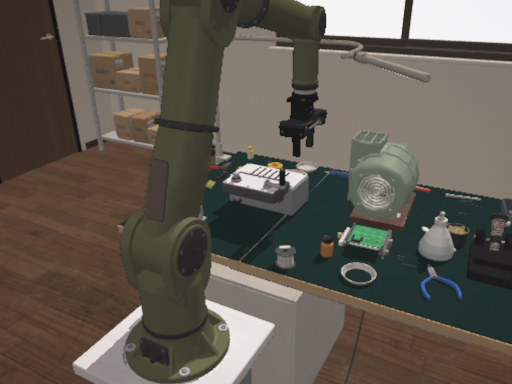

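View pics/a.png

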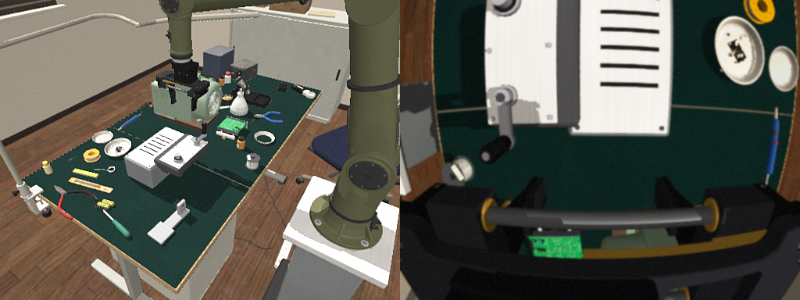

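The side view shows the shoe at about (215,285) full-scale, with the rig in the middle. I'll enlarge both views.

```bash
python3 - <<'E'
import cv2
a=cv2.imread('pics/side0.png')[150:320,140:340]; cv2.imwrite('pics/b.png',cv2.resize(a,(700,595),interpolation=cv2.INTER_CUBIC))
a=cv2.imread('pics/wrist0.png')[0:260,40:440]; cv2.imwrite('pics/c.png',cv2.resize(a,(800,520),interpolation=cv2.INTER_CUBIC))
E
```

```text
(no output)
```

View pics/b.png

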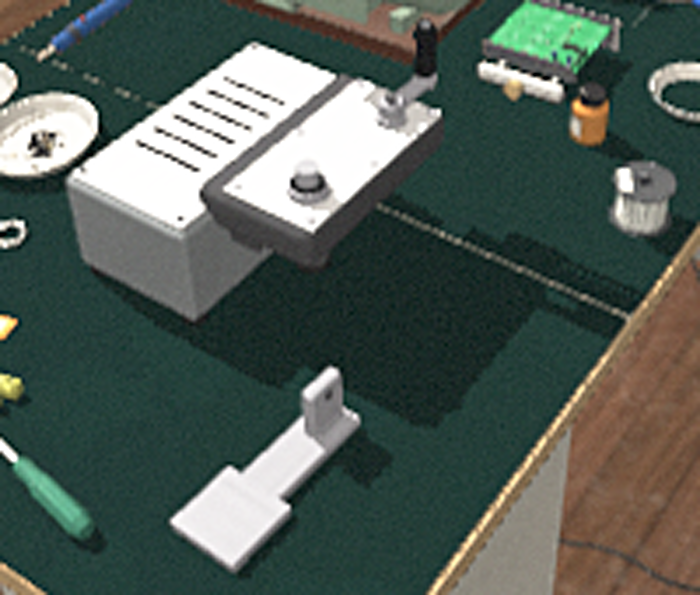

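View pics/c.png

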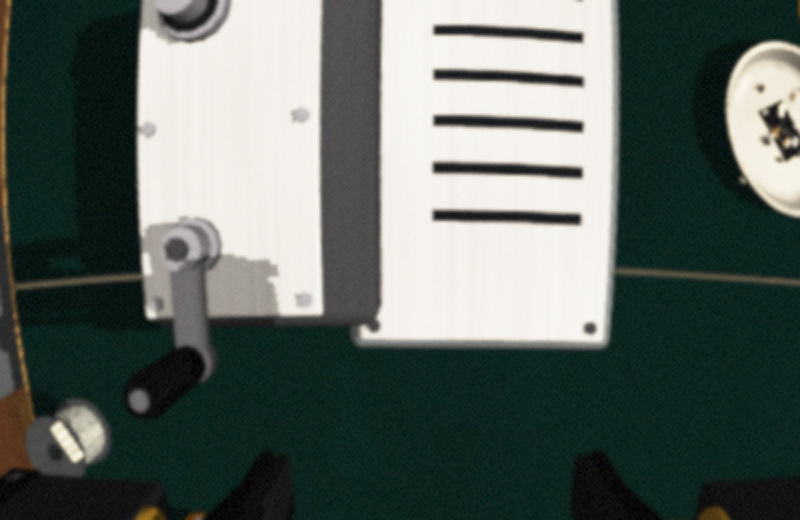

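The side crop shows the shoe with its plate corners at (170,520), (232,466), (291,510), (235,560), its tab near (325,400), the leg rod at (308,178) and the crank grip at (425,50). The wrist crop shows the leg cap (190,5), crank hub (180,248) and grip (165,380).

```bash
python3 - <<'E'
from h import *
from scipy.optimize import least_squares
s=env.read_camera('side'); w=env.read_camera('wrist'); Rt,p=Tw()
S=lambda u,v:(u/3.5+140,v/3.5+150); W=lambda u,v:(u/2+40,v/2)
m=.0026
print('shoe plate',[px2w(s,*S(*q),m+.010).round(4) for q in[(170,520),(232,466),(291,510)]])
print('plate bottom corner(bottom)',px2w(s,*S(235,571),m).round(4),px2w(s,*S(236,561),m+.01).round(4))
print('tab top',[px2w(s,*S(*q),m+.055).round(4) for q in[(304,384),(330,368),(341,374)]])
print('tongue end',px2w(s,*S(359,415),m+.01).round(4))
obs=[((0,0.),)]
def f(x):
    c,sn=np.cos(x[2]),np.sin(x[2]);r=[]
    for a,b,z,q in[(.03,.03,.01,(232,466)),(.03,-.03,.01,(170,520)),(-.03,-.03,.01,(235,560)),(-.03,.03,.01,(291,510)),(-.121,.018,.01,(0,0))][:4]: pass
    return 0
print('chassis side',[px2w(s,*S(*q),m+.106).round(4) for q in[(256,42),(68,182),(188,240)]])
print('chassis wrist',[wpx2w(w,Rt,p,*W(*q),m+.106).round(4) for q in[(607,346),(355,343),(615,0)]])
print('cast wrist',[wpx2w(w,Rt,p,*W(*q),m+.128).round(4) for q in[(147,320),(378,318),(138,128)]])
print('cast side',[px2w(s,*S(*q),m+.128).round(4) for q in[(204,190),(305,243),(442,112)]])
print('hub wrist',wpx2w(w,Rt,p,*W(178,248),m+.147).round(4))
print('grip top wrist',wpx2w(w,Rt,p,*W(139,401),m+.193).round(4),'bottom',wpx2w(w,Rt,p,*W(200,362),m+.147).round(4))
print('grip top side',px2w(s,*S(426,24),m+.193).round(4))
print('reel',px2w(s,*S(640,222),m).round(4),'flux',px2w(s,*S(589,138),m))
E
```

```text
shoe plate [array([0.4998, 0.405 , 0.0126]), array([0.4938, 0.3461, 0.0126]), array([0.4352, 0.3522, 0.0126])]
plate bottom corner(bottom) [0.4415 0.4064 0.0026] [0.4409 0.4047 0.0126]
tab top [array([0.4718, 0.2861, 0.0576]), array([0.4653, 0.2635, 0.0576]), array([0.4552, 0.2637, 0.0576])]
tongue end [0.445  0.2575 0.0126]
chassis side [array([0.7307, 0.0183, 0.1086]), array([0.7275, 0.2575, 0.1086]), array([0.6023, 0.2558, 0.1086])]
chassis wrist [array([0.7336, 0.0166, 0.1086]), array([0.6109, 0.0177, 0.1086]), array([0.7343, 0.1874, 0.1086])]
cast wrist [array([0.5141, 0.0356, 0.1306]), array([0.6243, 0.0341, 0.1306]), array([0.5149, 0.1254, 0.1306])]
cast side [array([0.6119, 0.2232, 0.1306]), array([0.5111, 0.2277, 0.1306]), array([0.5143, 0.0381, 0.1306])]
hub wrist [0.5421 0.0694 0.1496]
grip top wrist [0.5407 0.018  0.1956] bottom [0.5479 0.02   0.1496]
grip top side [0.5439 0.018  0.1956]
reel [ 0.3693 -0.0669  0.0026] flux [ 0.46423688 -0.15018848  0.0026    ]
```

Call:
servo_tool([
  [1,[0,0,-4],[0,0,0]],
  [1,[0,0,-4],[0,0,0]],
  [1,[0,0,-4],[0,0,0]],
  [1,[2.5,-2.2,0],[0,0,0]],
  [1,[2.5,-2.2,0],[0,0,0]],
  [1,[2.5,-2.2,0],[0,0,0]],
  [1,[2.5,-2.2,0],[0,0,0]],
  [1,[2.5,-2.2,0],[0,0,0]],
  [1,[0,0,0],[0,0,0]],
  [1,[0,0,0],[0,0,0]],
])

```text
time_s: 1.08
tool_pos: [0.5355, 0.1285, 0.314]
tool_rot: [-179.8, 0.0, 89.8]
force: [-0.4, -1.1, -0.4]
grip_width: 0.0871
```

```bash
python3 - <<'E'
from h import *
Rt,p=Tw(); np.savez('l1.npz',Rt=Rt,p=p)
w=snap('wrist','w1.png'); cv2.imwrite('pics/w1b.png',cv2.resize(w['image'],(800,600),interpolation=cv2.INTER_CUBIC))
print(p,env.get_obs()['tool_rot'],[w2wpx(w,Rt,p,q).round(0)*800/512 for q in[(.542,.186,.0026),(.542,.186,.14),(.542,.0694,.15)]])
E
```

```text
[0.53553493 0.12846757 0.31401032] [-1.79782099e+02 -6.05130984e-02  8.98177871e+01] [array([407.8125, 182.8125]), array([410.9375, 190.625 ]), array([410.9375, 334.375 ])]
```

View pics/w1b.png

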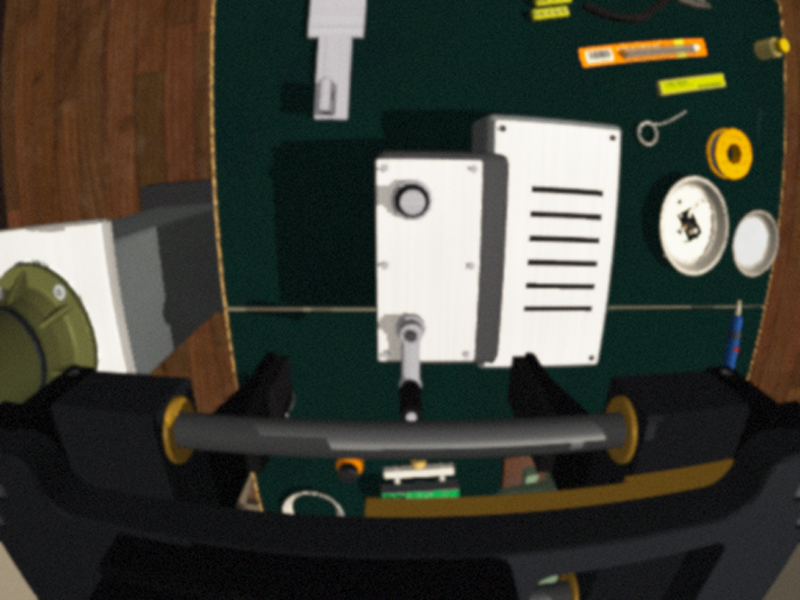

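Wrist view: rod top at (412,199), crank hub (411,330), casting front corners (376,158) and (377,360), chassis corners (620,126) and (598,363); shoe tab top at (325,95), tongue end at (313,119) and (349,119), plate joint at (308,38) and (364,38).

```bash
python3 - <<'E'
from h import *
d=np.load('l1.npz');Rt,p=d['Rt'],d['p']; w=env.read_camera('wrist'); k=512/800; m=.0026
g=lambda u,v,z:wpx2w(w,Rt,p,u*k,v*k,z+m)[:2].round(4)
print('rod',[g(412,199,z) for z in(.128,.15)],'hub',g(411,328,.147),'grip',g(410,415,.193))
print('cast',g(376,158,.128),g(377,361,.128)); print('chas',g(620,126,.106),g(598,364,.106),g(473,122,.106))
print('shoe',g(313,120,.01),g(349,119,.01),g(308,38,.01),g(365,38,.01),'tab',g(325,95,.055))
print('tabends top',g(327,79,.055),g(324,110,.055))
E
```

```text
rod [array([0.543 , 0.1791]), array([0.5425, 0.181 ])] hub [0.542  0.0752] grip [0.5406 0.0197]
cast [0.5143 0.2126] [0.5121 0.0363]
chas [0.7328 0.251 ] [0.733  0.0179] [0.5954 0.2444]
shoe [0.4416 0.2557] [0.48   0.2552] [0.4364 0.3475] [0.4972 0.344 ] tab [0.462 0.276]
tabends top [0.464  0.2919] [0.4609 0.2611]
```

Call:
servo_tool([
  [1,[2.46,-1.22,0],[0,0,0]],
  [1,[2.46,-1.22,0],[0,0,0]],
  [1,[2.46,-1.22,0],[0,0,0]],
  [1,[2.46,-1.22,0],[0,0,0]],
  [1,[2.46,-1.22,0],[0,0,0]],
  [1,[2.46,-1.22,0],[0,0,0]],
  [1,[0,0,0],[0,0,3.8]],
  [1,[0,0,3.5],[0,0,0]],
  [1,[0,0,3.5],[0,0,0]],
  [1,[0,0,3.5],[0,0,0]],
  [1,[0,0,3.5],[0,0,0]],
  [1,[0,0,3.5],[0,0,0]],
  [1,[0,0,2],[0,0,0]],
  [1,[0,0,0],[0,0,0]],
  [1,[0,0,0],[0,0,0]],
])

```text
time_s: 2.43
tool_pos: [0.4796, 0.2642, 0.1072]
tool_rot: [-179.8, 0.2, 83.5]
force: [0.2, -0.6, 1.0]
grip_width: 0.0871
```

```bash
python3 - <<'E'
from h import *
s=env.read_camera('side'); w=env.read_camera('wrist')
Rt,p=Tw();print(p,env.get_obs()['tool_rot'])
cv2.imwrite('pics/d.png',np.hstack([w['image'][60:,60:460],cv2.resize(s['image'][150:312,140:340],(400,324))]))
S=lambda u,v:(u/3.5+140,v/3.5+150)
for z in(.13,.14,.15,.165): print(z,px2w(s,*S(307,172),z))
for z in(.03,.04,.05,.06): print(z,px2w(s,*S(313,267),z))
E
```

```text
[0.4803142  0.26476516 0.10862286] [-1.79934458e+02  9.79919390e-02  8.34772161e+01]
0.13 [0.56004381 0.16163837 0.13      ]
0.14 [0.55221818 0.17097349 0.14      ]
0.15 [0.54439254 0.18030861 0.15      ]
0.165 [0.53265409 0.19431129 0.165     ]
0.03 [0.55884369 0.1635478  0.03      ]
0.04 [0.55209373 0.17159328 0.04      ]
0.05 [0.54534378 0.17963876 0.05      ]
0.06 [0.53859383 0.18768424 0.06      ]
```

View pics/d.png

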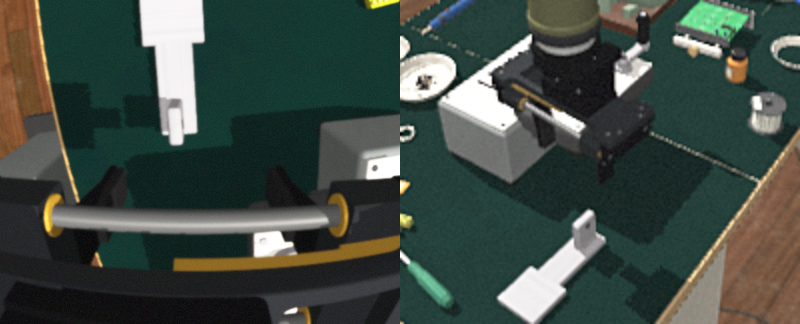

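Wrist view: tab top runs from (170,100) to (182,143) in the crop, and the plate's edge from (141,46) to (204,42).

```bash
python3 - <<'E'
from h import *
w=env.read_camera('wrist');Rt,p=Tw();m=.0026
g=lambda u,v,z:wpx2w(w,Rt,p,u+60,v+60,z+m)[:2].round(4)
print(g(169,108,.055),g(176,144,.055),g(183,144,.055),'joint',g(141,46,.01),g(204,42,.01),'end',g(161,134,.01),g(197,132,.01))
t=np.array([.462,.276,.020]);print((Rt.T@(t-p)*100).round(2))
E
```

```text
[0.4591 0.2958] [0.4607 0.263 ] [0.4669 0.2623] joint [0.4346 0.3513] [0.4959 0.3473] end [0.4418 0.2598] [0.4789 0.2578]
[ 0.83 -1.98  8.95]
```

Call:
servo_tool([
  [1,[1.1,-2.0,0],[0,0,-3]],
  [1,[0,0,0],[0,0,0]],
  [1,[0,0,1.5],[0,0,0]],
  [1,[0,0,1.5],[0,0,0]],
  [1,[0,0,0],[0,0,0]],
])

```text
time_s: 3.0
tool_pos: [0.4671, 0.2854, 0.0897]
tool_rot: [179.1, -0.6, 86.8]
force: [-0.4, 0.1, -0.1]
grip_width: 0.0871
```

Call:
servo_tool([
  [1,[-0.6,-0.5,1.5],[0.9,-0.6,0]],
  [1,[0,0,1.5],[0,0,0]],
  [1,[0,0,1.5],[0,0,0]],
  [1,[0,0,0],[0,0,0]],
  [1,[0,0,0],[0,0,0]],
])

```text
time_s: 3.42
tool_pos: [0.4642, 0.2823, 0.0482]
tool_rot: [179.6, -0.2, 87.0]
force: [-0.1, -1.0, -0.9]
grip_width: 0.087
```

Call:
servo_tool([
  [1,[-0.3,-0.2,1.0],[0.4,0,0]],
  [1,[0,0,1.0],[0,0,0]],
  [1,[0,0,0.6],[0,0,0]],
  [1,[0,0,0],[0,0,0]],
])

```text
time_s: 3.75
tool_pos: [0.4636, 0.2798, 0.0225]
tool_rot: [179.9, -0.3, 87.0]
force: [-0.4, -0.8, 0.1]
grip_width: 0.0869
```

Call:
servo_tool([
  [0,[0,0,0],[0,0,0]],
  [0,[0,0,0],[0,0,0]],
  [0,[0,0,0],[0,0,0]],
  [0,[0,0,0],[0,0,0]],
  [0,[0,0,0],[0,0,0]],
  [0,[0,0,0],[0,0,0]],
  [0,[0,0,0],[0,0,0]],
  [0,[0,0,0],[0,0,0]],
  [0,[0,0,0],[0,0,0]],
  [0,[0,0,0],[0,0,0]],
], force=60)

```text
time_s: 4.58
tool_pos: [0.4645, 0.2806, 0.0238]
tool_rot: [179.8, -0.4, 87.0]
force: [-0.4, 0.5, -0.2]
grip_width: 0.0282
```

Call:
servo_tool([
  [0,[0,0,0.15],[0,0,0]],
  [0,[0,0,0],[0,0,0]],
  [0,[0,0,0],[0,0,0]],
  [0,[0,0,0],[0,0,0]],
  [0,[0,0,0],[0,0,0]],
  [0,[0,0,0],[0,0,0]],
])

```text
time_s: 5.08
tool_pos: [0.4634, 0.2806, 0.022]
tool_rot: [179.9, -0.3, 87.0]
force: [-0.1, 0.2, -0.1]
grip_width: 0.0102
```

Call:
servo_tool([
  [0,[0,0,0],[0,0,0]],
  [0,[0,0,-0.5],[0,0,0]],
  [0,[0,0,-0.5],[0,0,0]],
  [0,[0,0,-0.5],[0,0,0]],
  [0,[0,0,0],[0,0,0]],
  [0,[0,0,0],[0,0,0]],
])

```text
time_s: 5.58
tool_pos: [0.4618, 0.2786, 0.0361]
tool_rot: [-179.9, -0.2, 87.0]
force: [0.3, 0.3, -4.5]
grip_width: 0.0099
```

```bash
python3 - <<'E'
from h import *
s=env.read_camera('side'); w=env.read_camera('wrist');o=env.get_obs()
print(o['tool_pos'],o['tool_rot'],o['force'],o['wrist_torque'],o['grip_width'])
cv2.imwrite('pics/e.png',np.hstack([w['image'][0:300,100:400],cv2.resize(s['image'][200:320,150:310],(400,300))]))
E
```

```text
[0.46186848 0.27871658 0.03601324] [-1.79906481e+02 -1.64021352e-01  8.69863880e+01] [-0.62806182 -0.50099989 -4.6159022 ] [-0.15064321 -0.0048136  -0.00718245] 0.010160256821728072
```

View pics/e.png

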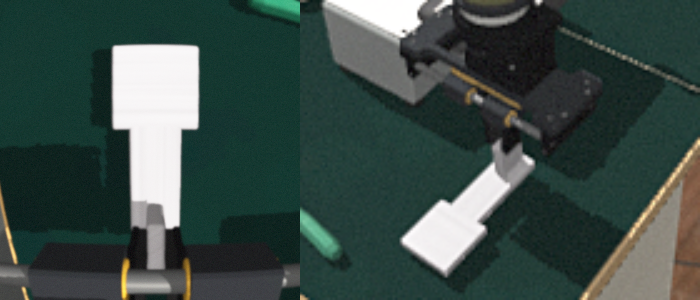

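The shoe is lifted (4.6 N) and looks level; plate corners in the wrist crop are (112,47), (198,45), (199,128), (113,129).

```bash
python3 - <<'E'
from h import *
w=env.read_camera('wrist');Rt,p=Tw()
g=lambda u,v,z:Rt.T@(wpx2w(w,Rt,p,u+100,v,z)-p)
P=np.array([g(*q,.0266) for q in[(112,47),(198,45),(199,128),(113,129)]]);print(P.round(4),P.mean(0).round(4),env.get_obs()['tool_pos'])
E
```

```text
[[ 0.122  -0.0315  0.0097]
 [ 0.1234  0.0263  0.0096]
 [ 0.0657  0.0275  0.0094]
 [ 0.0651 -0.0314  0.0096]] [ 0.0941 -0.0023  0.0096] [0.46180486 0.2787128  0.03591224]
```

Call:
servo_tool([
  [0,[0.5,-2.1,0],[0,0,0]],
  [0,[0.5,-2.1,0],[0,0,0]],
  [0,[0,0,0],[0,0,0]],
  [0,[0,0,0],[0,0,6]],
  [0,[0,0,0],[0,0,6]],
  [0,[0,0,0],[0,0,6]],
  [0,[0,0,0],[0,0,6]],
  [0,[0,0,0],[0,0,6]],
  [0,[0,0,0],[0,0,6]],
  [0,[0,0,0],[0,0,0]],
])

```text
time_s: 6.57
tool_pos: [0.4178, 0.29, 0.0339]
tool_rot: [-179.8, 0.1, 49.3]
force: [-0.1, -0.5, -3.4]
grip_width: 0.0103
```

Call:
servo_tool([
  [0,[0,0,0],[0,0,6]],
  [0,[0,0,0],[0,0,6]],
  [0,[0,0,0],[0,0,6]],
  [0,[0,0,0],[0,0,6]],
  [0,[0,0,0],[0,0,6]],
  [0,[0,0,0],[0,0,6]],
  [0,[0,0,0],[0,0,6]],
  [0,[0,0,0],[0,0,6]],
  [0,[0,0,0],[0,0,1]],
  [0,[0,0,0],[0,0,0]],
])

```text
time_s: 7.4
tool_pos: [0.4167, 0.2898, 0.0322]
tool_rot: [-180.0, 0.5, -0.2]
force: [-0.1, -0.3, -2.9]
grip_width: 0.0104
```

Call:
servo_tool([
  [0,[0,2.5,-0.1],[0,0,0]],
  [0,[0,2.5,-0.1],[0,0,0]],
  [0,[0,2.5,-0.1],[0,0,0]],
  [0,[0,2.5,0],[0,0,0]],
  [0,[0,0,0],[0,0,0]],
  [0,[0,0,0],[0,0,0]],
])

```text
time_s: 7.9
tool_pos: [0.4165, 0.1886, 0.0349]
tool_rot: [-179.8, 0.5, 1.5]
force: [-0.4, 0.5, -3.5]
grip_width: 0.0102
```

Call:
servo_tool([
  [0,[1.4,0.4,0],[0,0,1.5]],
  [0,[1.4,0.4,0],[0,0,0]],
  [0,[0,0,0],[0,0,0]],
  [0,[0,0,0.4],[0,0,0]],
  [0,[0,0,0.3],[0,0,0]],
  [0,[0,0,0],[0,0,0]],
  [0,[0,0,0],[0,0,0]],
])

```text
time_s: 8.48
tool_pos: [0.449, 0.1828, 0.0267]
tool_rot: [-179.8, 0.4, 0.5]
force: [0.5, 0.5, -3.2]
grip_width: 0.0106
```

```bash
python3 - <<'E'
from h import *
s=env.read_camera('side'); w=env.read_camera('wrist');o=env.get_obs()
print(o['tool_pos'],o['tool_rot'],o['force'],o['wrist_torque'],o['grip_width'])
cv2.imwrite('pics/f.png',np.hstack([w['image'][0:380,100:400],cv2.resize(s['image'][180:256,170:270],(500,380),interpolation=cv2.INTER_CUBIC)]))
E
```

```text
[0.44893953 0.18277628 0.02690477] [-179.77246321    0.41627777    0.51028168] [-0.38906156  0.43978298 -4.09271727] [-0.02862499  0.20805451  0.00477056] 0.010198879525562789
```

View pics/f.png

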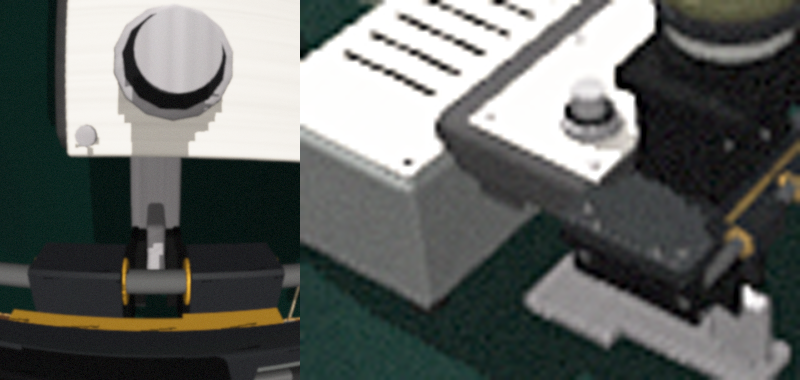

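```bash
python3 - <<'E'
from h import *
w=env.read_camera('wrist');s=env.read_camera('side');Rt,p=Tw()
for z in(.145,.15,.155): print(z,wpx2w(w,Rt,p,279,49,z), px2w(s,170+588/5,180+93/5,z))
print('ring',wpx2w(w,Rt,p,273.5,62,.136),'tongue',wpx2w(w,Rt,p,231,190,.017),wpx2w(w,Rt,p,282,190,.017))
print('plate corners side (left, left-bottom)',px2w(s,170+225/5,180+298/5,.017),px2w(s,170+302/5,180+338/5,.017),px2w(s,170+272/5,180+253/5,.017))
E
```

```text
0.145 [0.54459239 0.17783393 0.145     ] [0.41658851 0.08486629 0.145     ]
0.15 [0.54373695 0.17818652 0.15      ] [0.41373169 0.0902616  0.15      ]
0.155 [0.54288151 0.17853912 0.155     ] [0.41087487 0.09565692 0.155     ]
ring [0.54231682 0.17869412 0.136     ] tongue [0.46725398 0.20133481 0.017     ] [0.46760579 0.16467165 0.017     ]
plate corners side (left, left-bottom) [0.56862592 0.21889036 0.017     ] [0.51388539 0.21911651 0.017     ] [0.56880756 0.17556768 0.017     ]
```

Call:
servo_tool([
  [0,[-0.2,0.5,0],[0,0,0.5]],
  [0,[0,0,0],[0,0,0]],
  [0,[0,0,0.2],[0,0,0]],
  [0,[0,0,0.2],[0,0,0]],
  [0,[0,0,0],[0,0,0]],
])

```text
time_s: 9.1
tool_pos: [0.4467, 0.1777, 0.0237]
tool_rot: [-179.7, 0.3, -0.0]
force: [0.6, -0.0, -2.1]
grip_width: 0.0104
```

Call:
servo_tool([
  [0,[0,0,0.2],[0,0,0]],
  [0,[0,0,0.1],[0,0,0]],
  [0,[0,0,0],[0,0,0]],
  [0.4,[0,0,0],[0,0,0]],
  [0.4,[0,0,0],[0,0,0]],
  [0.4,[0,0,0],[0,0,0]],
  [0.4,[0,0,0],[0,0,0]],
  [0.4,[0,0,0],[0,0,0]],
  [0.4,[0,0,0],[0,0,0]],
  [0.4,[0,0,-1],[0,0,0]],
  [0.4,[0,0,-3],[0,0,0]],
  [0.4,[-1,0,-3],[0,0,0]],
  [0.4,[-1,0,-4],[0,0,0]],
  [0.4,[0,0,-4],[0,0,0]],
  [0.4,[0,0,-4],[0,0,0]],
  [0.4,[0,0,-4],[0,0,0]],
  [0.4,[0,0,0],[0,0,0]],
])

```text
time_s: 10.52
tool_pos: [0.4262, 0.1764, 0.2656]
tool_rot: [-179.7, 0.2, 0.0]
force: [1.0, 1.2, 1.0]
grip_width: 0.035
```

```bash
python3 - <<'E'
from h import *
s=env.read_camera('side'); w=env.read_camera('wrist');o=env.get_obs()
Rt,p=Tw();np.savez('l2.npz',Rt=Rt,p=p)
print(o['tool_pos'],o['tool_rot'],o['force'],o['grip_width'])
cv2.imwrite('pics/g.png',np.hstack([w['image'][60:360,100:400],cv2.resize(s['image'][180:255,170:295],(500,300),interpolation=cv2.INTER_CUBIC)]))
E
```

```text
[0.42387176 0.17535318 0.25940055] [-1.79849220e+02  6.39822577e-01  2.45945104e-02] [-1.17887898  0.02158325 -1.0176967 ] 0.034995219530608794
```

View pics/g.png

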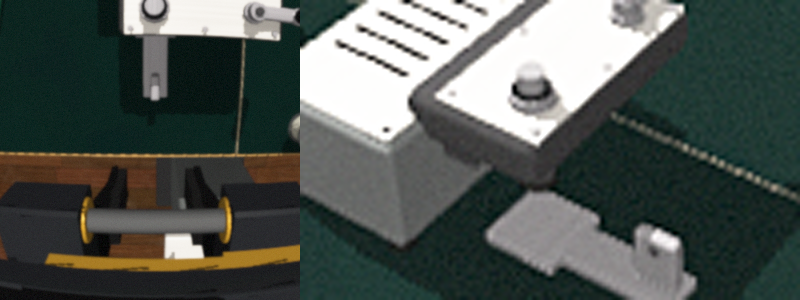

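Side crop (offset 300, scale 4): plate corners at (488,237), (550,272), (601,214), (530,193), rod cap at (532,75), the dark foot showing below the casting at (540,180); tongue in the wrist crop spans (143..168, 95).

```bash
python3 - <<'E'
from h import *
d=np.load('l2.npz');Rt,p=d['Rt'],d['p'];w=env.read_camera('wrist');s=env.read_camera('side')
S=lambda u,v,z:px2w(s,170+(u-300)/4,180+v/4,z).round(4)
for q in[(488,237),(550,270),(601,213),(530,193)]:print(S(*q,.0126))
g=lambda u,v,z:wpx2w(w,Rt,p,u+100,v+60,z)[:2].round(4)
print('tongue end',g(143,96,.0126),g(168,99,.0126),'tab',g(155,90,.0576),'upper',g(144,42,.0126),g(167,42,.0126))
for z in(.14,.15,.16):print('rod',z,g(154,6,z),S(532,72,z))
# predicted side silhouette of the foot at foot spot
for z in(.03,.04,.05,.06):print(z,S(540,184,z),[(w2px(s,(.543+.014*np.cos(a),.180+.014*np.sin(a),z))-[170,180])*4+[300,0] for a in(2.3,)])
E
```

```text
[0.5677 0.2115 0.0126]
[0.5119 0.2124 0.0126]
[0.5148 0.1472 0.0126]
[0.5703 0.1593 0.0126]
tongue end [0.42   0.1959] [0.4154 0.1582] tab [0.4372 0.1776] upper [0.501  0.1938] [0.501  0.1603]
rod 0.14 [0.5408 0.1781] [0.5545 0.1667 0.14  ]
rod 0.15 [0.5397 0.178 ] [0.5467 0.1761 0.15  ]
rod 0.16 [0.5386 0.1779] [0.5388 0.1855 0.16  ]
0.03 [0.5582 0.1617 0.03  ] [array([542.98790575, 221.01632833])]
0.04 [0.5514 0.1698 0.04  ] [array([542.32152315, 210.86522421])]
0.05 [0.5447 0.1778 0.05  ] [array([541.64708435, 200.59139885])]
0.06 [0.538  0.1859 0.06  ] [array([540.96444237, 190.19261329])]
```

The shoe lies flat with its plate at about (0.540, 0.180), within 2–3 mm of the leg in both views. Next is the crank.

Call:
servo_tool([
  [0.4,[2.3,3.1,0],[0,0,0]],
  [0.4,[2.3,3.1,0],[0,0,0]],
  [0.4,[2.3,3.1,0],[0,0,0]],
  [0.4,[2.3,3.1,0],[0,0,0]],
  [0.4,[2.3,3.1,0],[0,0,0]],
  [0.4,[0,0,0],[0,0,0]],
  [0.4,[0,0,0],[0,0,0]],
])

```text
time_s: 11.3
tool_pos: [0.534, 0.0146, 0.2386]
tool_rot: [179.7, 2.4, 0.5]
force: [-0.1, 0.7, -0.3]
grip_width: 0.0348
```

```bash
python3 - <<'E'
from h import *
Rt,p=Tw();w=env.read_camera('wrist');s=env.read_camera('side')
np.savez('l3.npz',Rt=Rt,p=p);print(p,env.get_obs()['tool_rot'])
for q in[(.541,.019,.1956),(.541,.019,.15)]: print(w2wpx(w,Rt,p,q)-[80,60])
cv2.imwrite('pics/i.png',np.hstack([w['image'][60:360,80:430],cv2.resize(s['image'][140:215,200:300],(400,300),interpolation=cv2.INTER_CUBIC)]))
E
```

```text
[0.53396098 0.01459756 0.23863715] [179.66017997   2.33536391   0.57206   ]
[171.03399196 129.50443086]
[171.51076807 113.99209069]
```

View pics/i.png

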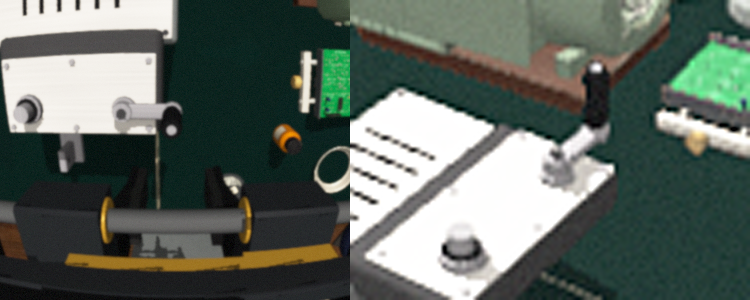

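Call:
servo_tool([
  [0.4,[0.7,-0.4,0],[0,2.3,0]],
  [0.4,[0,0,0],[0,0,0]],
  [0.4,[0,0,0],[0,0,0]],
])

```text
time_s: 11.65
tool_pos: [0.538, 0.0224, 0.2365]
tool_rot: [179.7, 0.3, 0.9]
force: [-0.4, -0.2, -1.5]
grip_width: 0.0349
```

Call:
servo_tool([
  [0.4,[0.3,0.3,1.0],[0,0,0]],
  [0.4,[0,0,1.0],[0,0,0]],
  [0.4,[0,0,0],[0,0,0]],
])

```text
time_s: 11.9
tool_pos: [0.5401, 0.0216, 0.215]
tool_rot: [179.7, 0.3, 1.1]
force: [-0.4, 0.5, -0.7]
grip_width: 0.0345
```

Call:
servo_tool([
  [0.4,[0.1,0.2,1.5],[0,0,0]],
  [0.4,[0,0,1.5],[0,0,0]],
  [0.4,[0,0,1.5],[0,0,0]],
  [0.4,[0,0,1.1],[0,0,0]],
  [0.4,[0,0,0],[0,0,0]],
  [0.4,[0,0,0],[0,0,0]],
])

```text
time_s: 12.4
tool_pos: [0.5396, 0.0197, 0.1545]
tool_rot: [179.7, 0.5, 1.2]
force: [-0.6, -0.2, 0.5]
grip_width: 0.0346
```

Call:
servo_tool([
  [0,[0,0,-0.2],[0,0,0]],
  [0,[0,0,0],[0,0,0]],
  [0,[0,0,0],[0,0,0]],
  [0,[0,0,0],[0,0,0]],
  [0,[0,0,0],[0,0,0]],
], force=45)

```text
time_s: 12.82
tool_pos: [0.5408, 0.0182, 0.1586]
tool_rot: [179.6, 0.4, 1.1]
force: [-0.2, 1.2, -4.5]
grip_width: 0.0157
```

Call:
servo_tool([
  [0,[-0.87,-0.08,0.2],[0,0,0]],
  [0,[-0.84,-0.23,0],[0,0,0]],
  [0,[-0.79,-0.37,0],[0,0,0]],
])

```text
time_s: 13.07
tool_pos: [0.5261, 0.0211, 0.1587]
tool_rot: [179.4, -0.9, 0.9]
force: [7.5, -5.0, -8.5]
grip_width: 0.0153
```

```bash
cat >> h.py <<'E'
def st():
    o=env.get_obs();p=o['tool_pos'];d=p[:2]-[.542,.069];phi=np.degrees(np.arctan2(-d[0],-d[1]))%360
    t=np.array([-np.cos(np.radians(phi)),np.sin(np.radians(phi))]); r=d/np.hypot(*d); F=o['force'][:2]
    print('t%.2f phi %.1f R %.1fmm z %.4f | resist %.1f radial %.1f Fz %.1f'%(o['time_s'],phi,1e3*np.hypot(*d),p[2],-F@t,F@r,o['force'][2]),np.round(o['tool_rot'],1),round(o['grip_width'],4))
E
python3 -c "from h import *;st()"
```

```text
t13.07 phi 18.4 R 50.5mm z 0.1587 | resist 8.6 radial 2.4 Fz -8.5 [179.4  -0.9   0.9] 0.0153
```

Call:
servo_tool([
  [0,[-1.02,-0.41,0.15],[0,-0.9,0]],
  [0,[-0.95,-0.55,0.1],[0,0,0]],
  [0,[-0.87,-0.68,0],[0,0,0]],
  [0,[-0.76,-0.79,0],[0,0,0]],
  [0,[-0.65,-0.89,0],[0,0,0]],
  [0,[-0.52,-0.97,0],[0,0,0]],
])

```text
time_s: 13.57
tool_pos: [0.4956, 0.0513, 0.1585]
tool_rot: [178.7, -2.6, 0.2]
force: [7.4, -5.8, -6.6]
grip_width: 0.0159
```

```bash
python3 -c "from h import *;st()"
```

```text
t13.57 phi 69.1 R 49.6mm z 0.1585 | resist 8.0 radial -4.9 Fz -6.6 [178.7  -2.6   0.2] 0.0159
```

Call:
servo_tool([
  [0,[-0.32,-1.05,0],[0.8,-2,0]],
  [0,[-0.17,-1.09,0],[0.3,-0.6,0]],
  [0,[0,-1.1,0],[0.3,-0.6,0]],
  [0,[0.15,-1.09,0],[0.3,0,0]],
  [0,[0.32,-1.05,0],[0.3,0,0]],
  [0,[0.46,-1.0,0],[0.3,0,0]],
  [0,[0.6,-0.92,0],[0.3,0,0]],
  [0,[0.74,-0.82,0],[0.3,0,0]],
])

```text
time_s: 14.23
tool_pos: [0.5061, 0.1042, 0.1583]
tool_rot: [179.4, 1.5, -1.0]
force: [-8.1, -5.0, 4.5]
grip_width: 0.0156
```

```bash
python3 -c "from h import *;st()"
```

```text
t14.23 phi 134.4 R 50.3mm z 0.1583 | resist 9.2 radial 2.3 Fz 4.5 [179.4   1.5  -1. ] 0.0156
```

Call:
servo_tool([
  [0,[0.82,-0.74,0],[0.2,1,0]],
  [0,[0.92,-0.6,0],[0.2,0.3,0]],
  [0,[1.0,-0.46,0],[0,0.3,0]],
  [0,[1.05,-0.32,0],[0,0.3,0]],
  [0,[1.09,-0.17,0],[0,0.3,0]],
])

```text
time_s: 14.65
tool_pos: [0.5411, 0.1184, 0.1582]
tool_rot: [179.0, 1.1, -1.2]
force: [-9.1, -3.5, 5.7]
grip_width: 0.0153
```

```bash
python3 -c "from h import *;st()"
```

```text
t14.65 phi 179.0 R 49.4mm z 0.1582 | resist 9.1 radial -3.3 Fz 5.7 [179.    1.1  -1.2] 0.0153
```

Call:
servo_tool([
  [0,[1.1,0.0,0],[0.4,0.6,0.4]],
  [0,[1.08,0.18,0],[0.3,0.3,0.3]],
  [0,[1.04,0.36,0],[0,0.3,0]],
  [0,[0.98,0.5,0],[0,0.3,0]],
  [0,[0.89,0.65,0],[0,0.3,0]],
])

```text
time_s: 15.07
tool_pos: [0.5742, 0.1062, 0.1583]
tool_rot: [179.9, 1.3, -1.5]
force: [-7.9, 2.6, 4.1]
grip_width: 0.0152
```

```bash
python3 -c "from h import *;st()"
```

```text
t15.07 phi 220.9 R 49.2mm z 0.1583 | resist 7.7 radial -3.2 Fz 4.1 [179.9   1.3  -1.5] 0.0152
```

Call:
servo_tool([
  [0,[0.8,0.75,0],[0,0.8,0.5]],
  [0,[0.68,0.86,0],[-0.2,0.3,0.3]],
  [0,[0.55,0.95,0],[-0.2,0,0.3]],
  [0,[0.4,1.03,0],[-0.2,0,0]],
  [0,[0.25,1.08,0],[-0.2,0,0]],
])

```text
time_s: 15.48
tool_pos: [0.5884, 0.0835, 0.1586]
tool_rot: [-179.2, 1.4, -1.6]
force: [-0.4, 8.8, -2.7]
grip_width: 0.0155
```

```bash
python3 -c "from h import *;st()"
```

```text
t15.48 phi 252.6 R 48.6mm z 0.1586 | resist 8.5 radial 2.2 Fz -2.7 [-179.2    1.4   -1.6] 0.0155
```

Call:
servo_tool([
  [0,[0.3,1.07,0],[-0.6,0.8,0.5]],
  [0,[0.15,1.09,0],[-0.3,0.3,0.3]],
  [0,[0,1.1,0],[-0.3,0,0.3]],
  [0,[-0.15,1.09,0],[-0.2,0,0]],
  [0,[-0.3,1.05,0],[-0.2,0,0]],
])

```text
time_s: 15.9
tool_pos: [0.5904, 0.0609, 0.1588]
tool_rot: [-178.6, -0.4, -1.4]
force: [9.9, 7.1, -8.2]
grip_width: 0.0155
```

```bash
python3 -c "from h import *;st()"
```

```text
t15.90 phi 279.5 R 49.1mm z 0.1588 | resist 8.6 radial 8.6 Fz -8.2 [-178.6   -0.4   -1.4] 0.0155
```

Call:
servo_tool([
  [0,[-0.05,1.1,0.1],[-1,0,0.5]],
  [0,[-0.3,1.05,0.1],[-0.3,-0.3,0.3]],
  [0,[-0.45,1.0,0],[-0.3,-0.3,0.3]],
  [0,[-0.6,0.93,0],[-0.2,-0.3,0]],
  [0,[-0.72,0.83,0],[-0.2,-0.3,0]],
])

```text
time_s: 16.32
tool_pos: [0.5792, 0.0362, 0.1588]
tool_rot: [-178.9, -0.8, -1.5]
force: [9.5, 2.8, -8.2]
grip_width: 0.0159
```

```bash
python3 -c "from h import *;st()"
```

```text
t16.32 phi 311.3 R 49.6mm z 0.1588 | resist 8.3 radial 5.3 Fz -8.2 [-178.9   -0.8   -1.5] 0.0159
```

Call:
servo_tool([
  [0,[-0.72,0.85,0.1],[-0.8,-0.8,0.7]],
  [0,[-0.85,0.7,0.1],[-0.3,-0.3,0.3]],
  [0,[-0.94,0.57,0],[-0.3,-0.3,0.3]],
  [0,[-1.02,0.42,0],[-0.2,-0.3,0]],
])

```text
time_s: 16.65
tool_pos: [0.556, 0.0208, 0.1587]
tool_rot: [-179.8, -0.9, -2.5]
force: [8.9, 0.2, -9.6]
grip_width: 0.0153
```

```bash
python3 -c "from h import *;st()"
```

```text
t16.65 phi 343.8 R 50.1mm z 0.1587 | resist 8.6 radial 2.3 Fz -9.6 [-179.8   -0.9   -2.5] 0.0153
```

Call:
servo_tool([
  [0,[-1.08,0.25,0.1],[-0.2,-0.8,-1]],
  [0,[-1.1,0.1,0.1],[0,-0.3,-0.5]],
  [0,[-1.1,-0.06,0],[0,-0.3,-0.5]],
  [0,[-1.08,-0.21,0],[0,-0.3,0]],
])

```text
time_s: 16.98
tool_pos: [0.5251, 0.0214, 0.1586]
tool_rot: [-179.9, -1.0, -0.5]
force: [9.0, -1.1, -8.2]
grip_width: 0.0153
```

```bash
python3 - <<'E'
from h import *
st(); s=env.read_camera('side'); cv2.imwrite('pics/side_p.png',s['image'])
E
```

```text
t16.98 phi 19.5 R 50.5mm z 0.1586 | resist 8.9 radial -2.0 Fz -8.2 [-179.9   -1.    -0.5] 0.0153
```

Call:
servo_tool([
  [0,[-1.0,-0.45,0.1],[0,-0.6,0]],
  [0,[-0.93,-0.58,0],[0.2,-0.4,0]],
  [0,[-0.84,-0.7,0],[0.2,-0.4,0]],
])

```text
time_s: 17.28
tool_pos: [0.5044, 0.0352, 0.1586]
tool_rot: [-179.7, -0.7, -0.7]
force: [9.9, -3.2, -8.1]
grip_width: 0.0154
```

```bash
python3 -c "from h import *;st()"
```

```text
t17.28 phi 48.0 R 50.6mm z 0.1586 | resist 9.0 radial -5.2 Fz -8.1 [-179.7   -0.7   -0.7] 0.0154
```

Call:
servo_tool([
  [0,[-0.6,-0.9,0.1],[0.2,-0.6,0]],
  [0,[-0.48,-0.98,0],[0.2,-0.4,0]],
  [0,[-0.36,-1.04,0],[0.2,-0.4,0]],
])

```text
time_s: 17.53
tool_pos: [0.4939, 0.0533, 0.1586]
tool_rot: [-180.0, 0.2, -1.2]
force: [3.4, -8.3, -4.2]
grip_width: 0.0153
```

```bash
python3 -c "from h import *;st()"
```

```text
t17.53 phi 72.0 R 50.6mm z 0.1586 | resist 9.0 radial -0.6 Fz -4.2 [-180.     0.2   -1.2] 0.0153
```

Call:
servo_tool([
  [0,[-0.24,-1.07,0],[0.2,0,0.3]],
  [0,[-0.1,-1.1,0],[0.2,0,0.3]],
  [0,[0.06,-1.1,0],[0.2,0,0]],
])

```text
time_s: 17.78
tool_pos: [0.4918, 0.071, 0.1584]
tool_rot: [179.5, 0.2, -2.4]
force: [-3.2, -11.4, 2.3]
grip_width: 0.0154
```

```bash
python3 -c "from h import *;st()"
```

```text
t17.78 phi 92.3 R 50.2mm z 0.1584 | resist 11.6 radial 2.8 Fz 2.3 [179.5   0.2  -2.4] 0.0154
```

Resistance rose from 9.0 to 11.6 N at 92°, so the foot began to bear at roughly 70–75°. The goal is about 115–118° and about 14 N.

Call:
servo_tool([
  [0,[0.15,-1.1,0],[0.4,0,1]],
  [0,[0.28,-1.07,0],[0.2,0,0.5]],
])

```text
time_s: 17.95
tool_pos: [0.4933, 0.0813, 0.1583]
tool_rot: [179.2, 0.7, -4.4]
force: [-8.7, -10.4, 5.7]
grip_width: 0.0155
```

```bash
python3 -c "from h import *;st()"
```

```text
t17.95 phi 104.2 R 50.2mm z 0.1583 | resist 12.2 radial 5.9 Fz 5.7 [179.2   0.7  -4.4] 0.0155
```

Call:
servo_tool([
  [0,[0.2,-1.15,0],[0.4,0.3,1.5]],
  [0,[0.4,-1.1,0],[0.3,0.3,1]],
])

```text
time_s: 18.12
tool_pos: [0.4972, 0.0914, 0.1582]
tool_rot: [178.8, 0.5, -7.5]
force: [-9.9, -11.9, 8.3]
grip_width: 0.0156
```

```bash
python3 -c "from h import *;st()"
```

```text
t18.12 phi 116.5 R 50.1mm z 0.1582 | resist 15.1 radial 3.5 Fz 8.3 [178.8   0.5  -7.5] 0.0156
```

Call:
servo_tool([
  [0,[0,0,0],[0,0,0]],
  [0,[0,0,0],[0,0,0]],
  [0,[0,0,0],[0,0,0]],
  [0,[0,0,0],[0,0,0]],
])

```text
time_s: 18.45
tool_pos: [0.4969, 0.0914, 0.1585]
tool_rot: [178.9, 0.5, -7.5]
force: [0.5, -0.3, -2.4]
grip_width: 0.0156
```

```bash
python3 -c "from h import *;st()"
```

```text
t18.45 phi 116.4 R 50.3mm z 0.1585 | resist 0.0 radial -0.6 Fz -2.4 [178.9   0.5  -7.5] 0.0156
```

```bash
python3 - <<'E'
from h import *
s=env.read_camera('side')['image']; o=cv2.imread('pics/side0.png')
c=lambda i:cv2.resize(i[185:250,205:270],(400,400),interpolation=cv2.INTER_CUBIC)
cv2.imwrite('pics/j.png',cv2.convertScaleAbs(np.hstack([c(cv2.imread('pics/side_p.png')),c(s)]),alpha=1.6))
E
```

```text
(no output)
```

View pics/j.png

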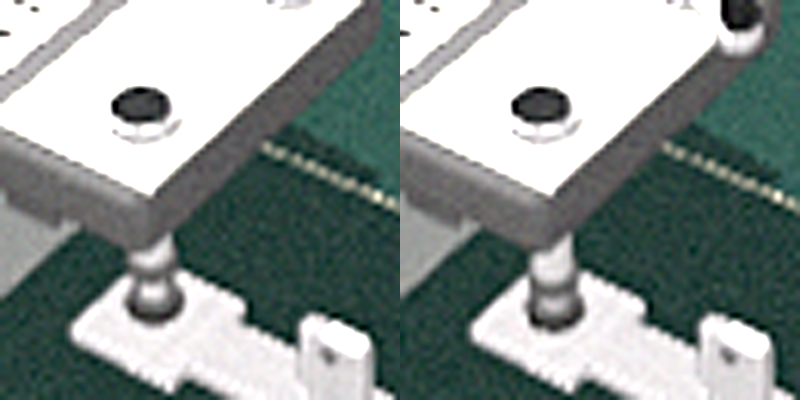

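Call:
servo_tool([
  [0,[0.14,-0.43,0],[0,0,0]],
])

```text
time_s: 18.58
tool_pos: [0.4973, 0.0921, 0.1583]
tool_rot: [178.6, 0.7, -7.6]
force: [-7.0, -12.1, 4.5]
grip_width: 0.0154
```

```bash
python3 -c "from h import *;st()"
```

```text
t18.58 phi 117.3 R 50.3mm z 0.1583 | resist 14.0 radial 0.7 Fz 4.5 [178.6   0.7  -7.6] 0.0154
```

14 N was met with the crank practically still, against 8–9 N when free at the same place, so the foot bears. Letting go now.

Call:
servo_tool([
  [0,[0,0,0],[0,0,0]],
  [0,[0,0,0],[0,0,0]],
  [0.4,[0,0,0],[0,0,0]],
  [0.4,[0,0,0],[0,0,0]],
  [0.4,[0,0,0],[0,0,0]],
  [0.4,[0,0,0],[0,0,0]],
  [0.4,[0,0,0],[0,0,0]],
  [0.4,[0,0,-1],[0,0,0]],
  [0.4,[0,0,-2],[0,0,0]],
  [0.4,[0,0,-3],[0,0,0]],
  [0.4,[0,0,-3],[0,0,0]],
  [0.4,[0,0,-3],[0,0,0]],
  [0.4,[0,0,0],[0,0,0]],
  [0.4,[0,0,0],[0,0,0]],
])

```text
time_s: 19.75
tool_pos: [0.4985, 0.0977, 0.2884]
tool_rot: [178.7, 0.7, -7.4]
force: [-0.2, -0.1, -0.4]
grip_width: 0.0345
```

```bash
python3 - <<'E'
from h import *
st();print(env.get_obs()['tool_pos'],env.get_obs()['force'])
s=env.read_camera('side')['image']; w=env.read_camera('wrist')['image']
a=cv2.resize(s[185:250,205:270],(400,400),interpolation=cv2.INTER_CUBIC); b=cv2.resize(s[140:265,190:340],(400,333)); b=cv2.copyMakeBorder(b,0,67,0,0,cv2.BORDER_CONSTANT)
cv2.imwrite('pics/k.png',cv2.convertScaleAbs(np.hstack([a,b]),alpha=1.6))
E
```

```text
t19.75 phi 123.4 R 52.1mm z 0.2884 | resist 0.2 radial 0.1 Fz -0.4 [178.7   0.7  -7.4] 0.0345
[0.49850561 0.09770723 0.28840651] [-0.17884858 -0.08181508 -0.44032604]
```

View pics/k.png

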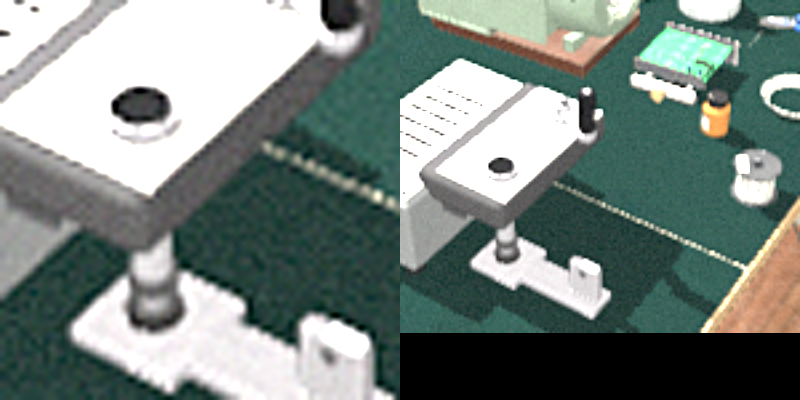

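The foot stands on the plate at (155,310), the crank has stayed where it was left at (588,110), and the bottle and reel haven't moved. The robot is clear, so I'm handing in.

```bash
python3 -c "from h import *;print(env.sign_off())"
```

```text
the job is handed in; nothing more can be done
None
```

The bearing shoe is flat on the desk under the levelling leg, and the foot bears on its plate. I handed the job in at about 20 s, with the robot clear of everything.

- **Placing:** I gripped the shoe by its tab and set its plate at about (0.540, 0.180). The camera views put the leg within 2–3 mm of the plate's centre. The position is not measured more closely than that.
- **Cranking:** I turned the crank clockwise about 1.32 turns. It took 8–9 N while free. It began to get heavier at about 1.20 turns and reached about 15 N, so I stopped about an eighth of a turn later. I estimate the foot presses with 40–50 N, but I could not measure that directly.
- **Final checks:** The last picture shows the foot on the plate, and the crank stayed where I left it. The flux bottle and solder reel had not moved. The tin dish was only partly in view, and I never went near it. The tool force read about zero.
- **One reading that disagreed:** Held still, the crank pushed back with about 0 N, not the roughly 5 N expected. I think this is because the arm re-aims at its measured pose on every row, so its own push fades. I pushed gently again and met 14 N with the crank almost still. That, with the picture of the foot, is why I judged that it bears.

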